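Stack the cedar offcut and pumice stone on the tin

ROBOT

A 6-joint arm with a two-finger parallel gripper is mounted at the origin on the work surface. World frame = base frame: x ahead of the robot, y to its left, z up, the work surface at z = 0. Lengths are in m, angles in rad, forces in N, time in s.
With the tool pointing down it reaches from about 0.325 to 0.775 m from the base axis. Payload 9.3 kg.
Tool frame: the origin (TCP) lies between the finger pads; the fingertips stand 25 mm ahead of it and the grasp point (between the pads) lies 6 mm ahead of it (tip_reach is the distance from the TCP to the fingertips, in m); z points along the fingers, y is the line along which they close (so a half turn about z gives the same grasp; the last joint's range is limited). The gripper opens to 85 mm and grips with 20 to 120 N. Pads are 22 mm wide; open, the fingers measure 114 mm over their backs; the gripper's body (76 mm by 85 mm) begins 54 mm behind the grasp point. The pads swing forward as they close: fully open they stand 13 mm farther back than shut.
Start: joints at [-1.401, 0.259, 0.021, 1.334, 0, 1.418], TCP at [0.174, -0.522, 0.256] pointing down, gripper open.
Joint ranges: [-3.04, 3.04], [-0.91, 1.82], [-1.04, 1.36], [-1.92, 1.95], [-1.52, 1.45], [-3.14, 3.14]. Speed limits (rad/s): [2.22, 2.22, 2.79, 3.14, 3.14, 3.14].

INTERFACE

Orientations are given as [roll, pitch, yaw] about the fixed x, y, z axes, in that order (R = Rz(yaw) Ry(pitch) Rx(roll)).
In Python, from station import read_state, grab_frame, camera_info, sign_off, tip_reach gives the robot as it stands. The module is installed in compiled form; this text tells all that it offers.
- The arm moves only by the shell command python3 -m crank 'ROWS' [FORCE]. ROWS is JSON, one flat list of numbers, 5 for each row, row after row: the closure, from 0 (fully open) to 1 (shut), then the shift along the tool's x, y, z in m, then the turn about the tool's z in rad. A call has 1 to 10 rows; each row is the pose to reach, as a shift and turn from the pose commanded when the call began, along the tool's axes at that moment; what a row does not reach only later rows make up. A row lasts 1/8 s, in which the tool goes at most 62.5 mm and 10.7 degrees, less where a joint would pass 70% of its speed; a pose out of reach is approached as far as the arm can. A call with a gripper value outside its range is refused whole. The fingers move at their own pace and stop on an object; FORCE is the grip in N (left out, the last holds). Time passes only in rows, so rows that repeat a pose let the fingers close. It gives the time, the measured TCP pose, the force, the opening and the grip force at its end, in the units of the state.
- read_state(): the state, without advancing time (a new reading comes with each control period).
- grab_frame(name): name is "side" or "top" or "wrist"; returns the picture (384x512x3 uint8, red, green, blue); there is no depth.
- camera_info(name): a dict with "K" (3x3 intrinsics, pixels), "origin" and "orientation" of the camera in the world. Camera axes: x right, y up, looking along -z (the intrinsics and any distortion apply to the point x, -y, -z); pixel columns grow to the right and rows downward; lengths in m; the calibration is good to about 2 mm. A picture is of the moment at which its call begins: read the wrist's pose just before it. camera_info takes no time and is no camera call; for the wrist camera it gives the pose at the moment of the call.
- sign_off(): hands the job in; it is judged then, once.
The state is a dict: "time": time; "joints": joint angles; "qd": joint speeds; "tau": joint torques, N m; "tool_pos": TCP position; "eef_rot": TCP orientation; "wrist_force": force on the tool from outside, world axes, zero at the start; "moment": the same for the moment, N m; "gripper_width": opening from 0.0 (shut) to 1.0 (fully open); "finger_force": force on a finger pad.
Only numpy, scipy, OpenCV 4.12 (cv2) and the standard library are available. Lean on these libraries where they do the work, as an engineer would, in place of code of your own. Each camera call takes 0.05 s, during which the arm holds its last target. There are 200 camera calls.

TASK

Pile the cedar offcut and the pumice stone on the lid of the steel tin so that they stop taking up shelf room: first lay the standing cedar down on the shelf on its pale sawn face and let go of it, then take it again across its width and set it, sawn face still down and centred, on the tin. Feel that it sits without rocking, let go, and set the pumice stone, flat side down, on the cedar's flat upper face over the tin, so that the pile stands by itself. Set both down gently rather than dropping them, and leave the tin and the other containers standing where they are.

Things in the scene. Friction and masses are not known exactly. Their poses are not given: they have to be found in the camera images.
- shelf_top (a point): Centre of the top of the fixed white melamine shelf board (330 mm deep along x, 900 mm wide along y, 18 mm thick; z up). All loose things stand on it. At its back a fixed white cupboard with a small swing door: door face 174 mm beyond this point in +x, knob reaching to about 130 mm, top 112 mm above the board. Bystanders stand in a row before it, 115 to 130 mm beyond this point in +x.
- tin_lid (a point): Centre of the top face of the round steel tin: flat lid 74 mm across, tin 45 mm tall, z up. Loose, about 260 g (varies), stands on the shelf board.
- cedar_mid (a point): Middle of the cedar offcut: loose, about 75 g, dark brown, one pale sawn face; stands on its thick end at the start. z: along its 84 mm length (-42 thick end, +42 thin end; up at the start). y: across its 44 mm width, flat parallel sides. x: through its thickness; the sawn face (84 x 44 mm plane at x = -17 mm) faces the robot, within 0.5 rad of world -x, at the start.
- pumice_mid (a point): Grey pumice stone, loose, about 85 g (varies), 60 mm long (x), 44 mm wide (y), 36 mm tall (z up). The point is its middle, 18 mm above its flat underside. The underside facet is about 44 x 36 mm, the upper side is domed. The sides at y = +-22 mm are upright between 8 and 22 mm above the underside: grip there. It starts flat side down on the shelf board, at any yaw within 1.2 rad.
- tin: The steel tin; origin at the centre of its underside.
- cedar: The same offcut; origin at the centre of its thick end face, 42 mm from cedar_mid. The side opposite the sawn face is flat at x = +17 mm over the 56 mm next to the thick end, then slopes in to x = -1 mm at the thin end (16 mm thick). Centre of mass 39 mm from the thick end. Lying on its sawn face, x points up and the flat upper face (56 x 44 mm) is 34 mm high.
- pumice: The pumice stone; origin at the centre of its underside, axes as point pumice_mid.
- shelf: The fixed white shelf board with cupboard; origin on the counter under the board's centre, 18 mm below point shelf_top.
- tub: Bystander: tall white and yellow vitamin tub with orange lid, 68 mm across, 118 mm tall, origin under its base, z up.
- jar: Bystander: squat amber glass jar with black lid, 66 mm across, 68 mm tall, origin under its base, z up.
- pill_bottle: Bystander: teal pill bottle with white flip cap, 44 mm across, 84 mm tall, origin under its base, z up.
- brush_mug: Bystander: blue mug with two toothbrushes, 72 mm across, mug 85 mm tall, brushes to 160 mm, origin under its base, z up.
Not all that is in view belongs to the job. Leave any orange or purple look-alike of the pumice alone.

How it is judged:
By the outcome, as a careful person would: the job done as asked, in the order asked, and still so for the second after the job is handed in, with the robot touching nothing.
It also fails if it takes over 66 s, if anything falls off the work surface, if the arm or the gripper's body presses on something with over 40 N, if the wrist force passes 120 N, or if a joint passes its speed limit or range.

## Working session

There is one attempt and no reset: what is moved stays moved. The work goes in short steps, Python scripts to look and compute and a shell command to move; the robot and the scene stay as the last step left them, time stands still between calls to the robot, and variables do not carry over. Pictures are saved under pics/ and viewed, at most 10 in all, crops included, and the job is handed in when it is done.

```bash
mkdir -p pics; python3 - <<'E'
from station import *
import cv2,numpy as np
s=read_state();print({k:np.round(v,3).tolist() for k,v in s.items()},tip_reach)
for n in("side","top"):
    f=grab_frame(n);c=camera_info(n);print(n,{k:np.round(v,4).tolist() if not isinstance(v,str) else v for k,v in c.items()})
    cv2.imwrite(f"pics/{n}0.png",f[:,:,::-1])
E
```

```text
{'time': 0.0, 'joints': [-1.401, 0.259, 0.021, 1.334, -0.0, 1.418], 'qd': [0.0, 0.0, 0.001, 0.0, 0.0, -0.0], 'tau': [0.001, -55.564, 34.453, 0.014, -0.0, -0.0], 'tool_pos': [0.174, -0.521, 0.256], 'eef_rot': [-3.14, -0.0, 0.323], 'wrist_force': [0.059, -0.777, -0.211], 'moment': [-0.058, -0.002, 0.004], 'finger_force': 0.0, 'gripper_width': 1.001} 0.025
side {'K': [[498.356, 0.0, 262.5471], [0.0, 498.356, 187.9345], [0.0, 0.0, 1.0]], 'origin': [0.1194, 0.9582, 0.8634], 'orientation': [0.9127, -0.0006, -2.7573]}
top {'K': [[372.6454, 0.0, 253.4619], [0.0, 372.6454, 190.7035], [0.0, 0.0, 1.0]], 'origin': [0.3853, 0.0204, 1.1233], 'orientation': [0.1045, -0.0043, -1.5776]}
```

View pics/side0.png

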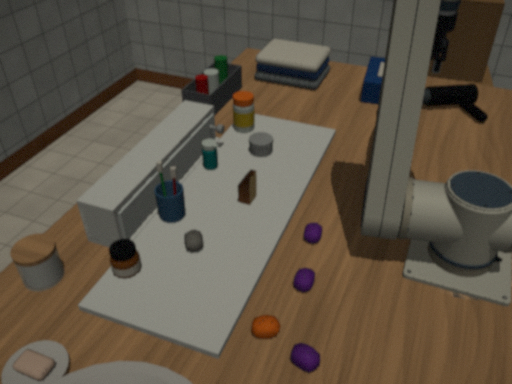

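View pics/top0.png

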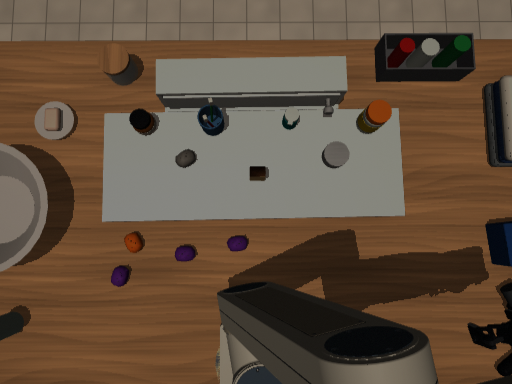

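Side view: cedar at (247,187), tin (261,144), pumice (194,240). Top view: cedar (258,173), tin lid (336,154), pumice (186,158). The orange and purple look-alikes are off the board, in front of it.

```bash
cat > h.py <<'E'
import numpy as np,cv2
from scipy.spatial.transform import Rotation as R
from station import *
def ray(c,px):
    K=np.array(c["K"]);p=np.atleast_2d(np.array(px,float))
    d=np.c_[(p[:,0]-K[0,2])/K[0,0],-(p[:,1]-K[1,2])/K[1,1],-np.ones(len(p))]
    return np.array(c["origin"]),d@R.from_euler("xyz",c["orientation"]).as_matrix().T
def onz(c,px,z):
    o,d=ray(c,px);return o+d*((z-o[2])/d[:,2])[:,None]
def proj(c,P):
    K=np.array(c["K"]);q=(np.atleast_2d(P)-np.array(c["origin"]))@R.from_euler("xyz",c["orientation"]).as_matrix()
    return np.c_[K[0,0]*q[:,0]/-q[:,2]+K[0,2],K[1,1]*-q[:,1]/-q[:,2]+K[1,2]]
def show(f,box,k,name):
    x,y,X,Y=box;cv2.imwrite(name,cv2.resize(f[y:Y,x:X,::-1],None,fx=k,fy=k,interpolation=cv2.INTER_CUBIC))
E
python3 - <<'E'
from h import *
c=camera_info("top");f=cv2.imread("pics/top0.png")[:,:,::-1]
# white board mask: locals = things differing from white
board=(f.min(2)>110).astype(np.uint8)
print("bg",f[190,180],f[154,336],f[158,186],f[173,258])
g=f.astype(int)
print("board corners",np.round(onz(c,[[104,220],[404,215],[103,113],[399,108]],.018),3).tolist())
for n,(x,y,X,Y),z in(("tin",(315,136,356,174),.063),("pum",(170,144,204,174),.036),("cedar",(242,160,276,188),.102)):
    sub=g[y:Y,x:X];bg=np.median(sub.reshape(-1,3)[np.r_[0:5]],0)
    m=(np.abs(sub-np.median(g[185:200,150:230].reshape(-1,3),0)).sum(2)>45).astype(np.uint8)
    cs,_=cv2.findContours(m,cv2.RETR_EXTERNAL,cv2.CHAIN_APPROX_NONE);k=max(cs,key=cv2.contourArea)
    r=cv2.minAreaRect(k);b=cv2.boxPoints(r)+[x,y]
    print(n,r,cv2.contourArea(k),np.round(onz(c,np.array(r[0])+[x,y],z),4),"\n",np.round(onz(c,b,z),3).tolist())
s=grab_frame("side")
t=cv2.resize(f[135:195,235:365],None,fx=6,fy=6,interpolation=cv2.INTER_CUBIC)[:,:,::-1]
u=cv2.resize(s[160:212,220:350],None,fx=6,fy=6,interpolation=cv2.INTER_CUBIC)[:,:,::-1]
p=cv2.resize(f[138:180,165:208],None,fx=6,fy=6,interpolation=cv2.INTER_CUBIC)[:,:,::-1]
u[:252,500:758]=p[:252,:258]
cv2.imwrite("pics/a.png",np.vstack([t[:288],u[:300]]))
E
```

```text
bg [133 134 128] [97 92 86] [66 60 53] [27 14  7]
board corners [[0.417, 0.457, 0.018], [0.426, -0.431, 0.018], [0.742, 0.471, 0.018], [0.753, -0.432, 0.018]]
tin ((19.500001907348633, 18.5), (25.45584487915039, 28.284271240234375), 45.0) 562.0 [[ 0.6002 -0.22    0.063 ]] 
 [[0.598, -0.165, 0.063], [0.656, -0.225, 0.063], [0.603, -0.275, 0.063], [0.545, -0.216, 0.063]]
pum ((15.61538314819336, 13.923076629638672), (16.641006469726562, 21.63330841064453), 56.3099365234375) 286.0 [[0.598  0.2151 0.036 ]] 
 [[0.601, 0.255, 0.036], [0.637, 0.203, 0.036], [0.595, 0.175, 0.036], [0.559, 0.228, 0.036]]
cedar ((16.5, 13.0), (14.0, 19.0), 90.0) 251.5 [[0.5415 0.001  0.102 ]] 
 [[0.561, 0.027, 0.102], [0.561, -0.025, 0.102], [0.522, -0.025, 0.102], [0.522, 0.027, 0.102]]
```

View pics/a.png

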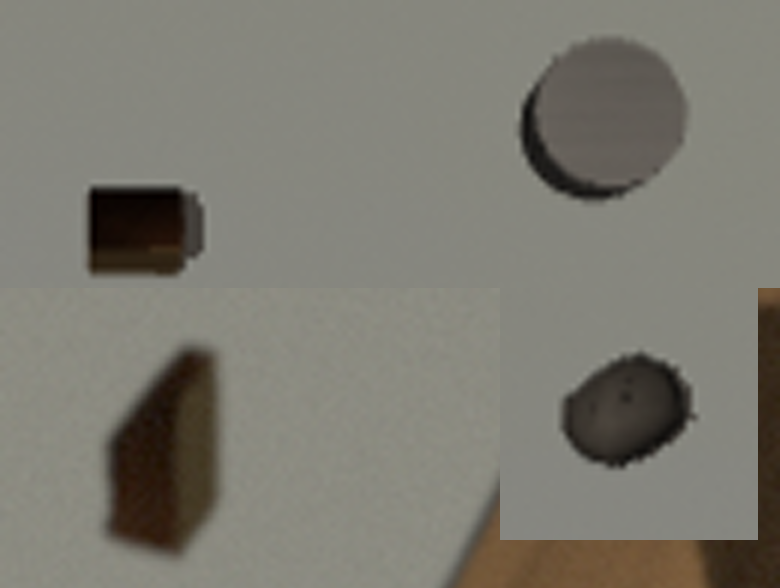

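The top crop shows the cedar square to the world axes: its thin end's front edge is near row 176 and its base front edge near row 180, columns 249.7–265.8. The tin lid is at (336.8,153.7), and the pumice's long axis tilts up to the right by about 33°.

```bash
cat >> h.py <<'E'
def go(x,y,z,yaw=None):
    "tool shift and turn from the present pose to a world target"
    s=read_state();M=R.from_euler("xyz",s["eef_rot"]).as_matrix()
    d=M.T@(np.array([x,y,z])-s["tool_pos"])
    t=0 if yaw is None else -(yaw-s["eef_rot"][2])
    print("shift",np.round(d,4),"turn",round((t+np.pi)%(2*np.pi)-np.pi,3),"yaw",np.round(s["eef_rot"],3))
E
python3 - <<'E'
from h import *
c=camera_info("top")
print("base front",onz(c,[[257.75,180.3]],.018),"thin front",onz(c,[[249.7,176.3],[265.8,176.3]],.102),"tin",onz(c,[[336.8,153.7]],.063))
s=camera_info("side")
# side crop pixels: sawn face corners (origin 220,160; k=6; crop began at row 288)
px=np.array([[215,350-288],[215,498-288],[180,555-288],[108,532-288],[175,430-288]])/6+[220,160]
print("side base corners",np.round(onz(s,px[1:4],.018),4).tolist(),"top left-front",np.round(onz(s,px[:1],.102),4).tolist())
go(.54,0,.25,np.pi)
E
```

```text
base front [[0.53232263 0.00186863 0.018     ]] thin front [[ 0.53244738  0.02546321  0.102     ]
 [ 0.53217051 -0.01908952  0.102     ]] tin [[ 0.60252868 -0.22677332  0.063     ]]
side base corners [[0.5341, -0.0198, 0.018], [0.5328, 0.0234, 0.018], [0.5691, 0.0207, 0.018]] top left-front [[0.5328, -0.0184, 0.102]]
shift [ 0.5121 -0.3785  0.0063] turn -2.819 yaw [-3.141 -0.     0.323]
```

```bash
python3 -m crank '[0.2,0.045,-0.034,0,-0.17,0.2,0.09,-0.068,0,-0.34,0.2,0.135,-0.102,0,-0.51,0.2,0.18,-0.136,0,-0.68,0.2,0.225,-0.17,0,-0.85,0.2,0.27,-0.204,0,-1.02,0.2,0.315,-0.238,0,-1.19,0.2,0.36,-0.272,0,-1.36,0.2,0.405,-0.306,0,-1.53,0.2,0.45,-0.34,0,-1.7]' 20; python3 -c "
from h import *
go(.5425,.0025,.2,np.pi)"
```

```text
time: 1.4
tool_pos: [0.4941, -0.0546, 0.2563]
eef_rot: [3.142, 0.0, 2.029]
wrist_force: [0.3, -0.7, -0.2]
gripper_width: 0.799
finger_force: 0.0
shift [0.0299 0.0686 0.0562] turn -1.113 yaw [3.142 0.    2.029]
```

```bash
python3 -m crank '[0.2,0.005,0.01,0.006,-0.18,0.2,0.01,0.022,0.014,-0.36,0.2,0.015,0.034,0.025,-0.54,0.2,0.02,0.046,0.035,-0.72,0.2,0.025,0.06,0.045,-0.9,0.2,0.03,0.0685,0.056,-1.08,0.2,0.03,0.0685,0.056,-1.113,0.2,0.03,0.0685,0.056,-1.113]' 20; python3 - <<'E'
from h import *
go(.5425,.0025,.109,np.pi)
c=camera_info("wrist");print(c)
f=grab_frame("wrist");cv2.imwrite("pics/w1.png",f[:,:,::-1])
E
```

```text
time: 2.4
tool_pos: [0.5418, 0.0003, 0.2005]
eef_rot: [-3.142, -0.0, 3.133]
wrist_force: [-0.5, -0.2, -0.1]
gripper_width: 0.797
finger_force: 0.0
shift [-0.0007  0.0022  0.0915] turn -0.009 yaw [-3.142 -0.     3.133]
{'K': array([[318.10231011,   0.        , 258.68408223],
       [  0.        , 318.10231011, 191.46428792],
       [  0.        ,   0.        ,   1.        ]]), 'origin': array([4.77762480e-01, 4.05248802e-04, 3.18303727e-01]), 'orientation': array([-2.60598335e-01, -1.40962085e-04,  1.56207191e+00])}
```

View pics/w1.png

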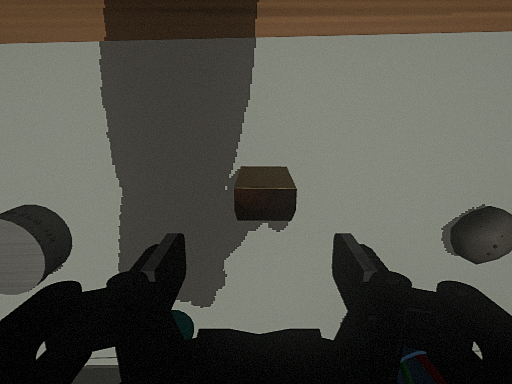

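The wrist view shows the cedar's thin end at cols 235–297, rows 187–220. It is nearly centred between the pads, which sit about 3 mm to its left. I'll descend and grip lightly.

```bash
python3 -m crank '[0.2,0,0.003,0.03,0,0.2,0,0.003,0.06,-0.009,0.2,0,0.003,0.085,-0.009,0.2,0,0.003,0.0915,-0.009,0.2,0,0.003,0.0915,-0.009,0.6,0,0.003,0.0915,-0.009,0.6,0,0.003,0.0915,-0.009,0.6,0,0.003,0.0915,-0.009]' 20; python3 - <<'E'
from h import *
f=grab_frame("side");p=proj(camera_info("side"),[.54,0,.1])[0].astype(int);print(p)
show(f,(p[0]-55,p[1]-50,p[0]+55,p[1]+50),5,"pics/s1.png")
E
```

```text
time: 3.45
tool_pos: [0.5425, 0.0034, 0.11]
eef_rot: [-3.141, 0.002, -3.138]
wrist_force: [-0.5, 0.7, 5.8]
gripper_width: 0.51
finger_force: 22.5
[250 174]
```

View pics/s1.png

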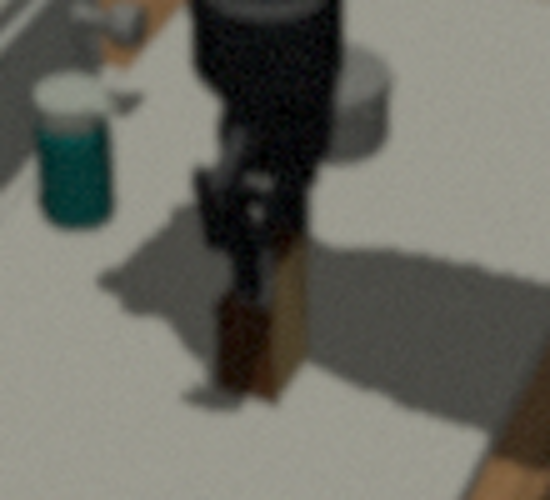

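The side crop shows the pads holding the cedar's upper part, base still on the shelf, pale face towards the robot. Next I'll start the arc and let it pivot.

```bash
python3 -m crank '[0.6,0.0066,-0.0004,0,0,0.6,0.0132,-0.0006,0,0,0.6,0.02,0,0,0,0.6,0.0263,0.0011,0,0,0.6,0.0326,0.0025,0,0,0.6,0.0388,0.005,0,0]' 20; python3 - <<'E'
print("(shift cols: note)")
E
```

```text
time: 4.25
tool_pos: [0.5028, 0.0084, 0.1089]
eef_rot: [-3.141, 0.0, -3.139]
wrist_force: [2.9, -1.4, 4.3]
gripper_width: 0.508
finger_force: 21.3
(shift cols: note)
```

I slipped a column: the small z values went into y, so it moved 5 mm sideways. That does no harm; I'll check how far the cedar tilted.

```bash
python3 - <<'E'
from h import *
f=grab_frame("side");g=grab_frame("wrist")
a=cv2.resize(f[125:225,195:305,::-1],(440,400));b=cv2.resize(g[100:384:,110:410,::-1],(360,400))
cv2.imwrite("pics/s2.png",np.hstack([a,b]))
E
```

```text
(no output)
```

View pics/s2.png

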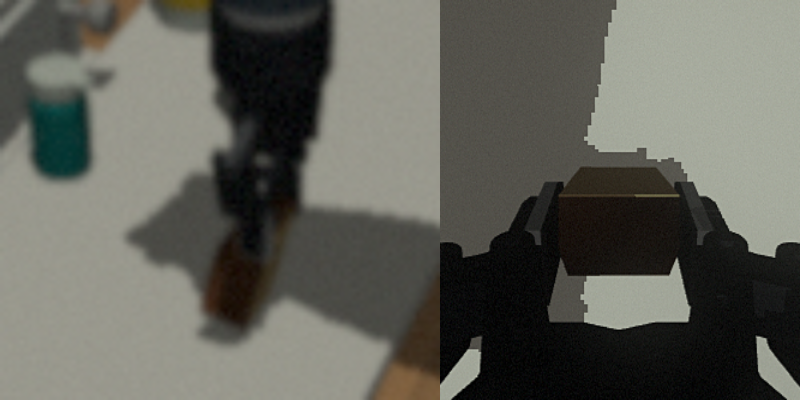

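It pivots well, leaning about 25–30° towards the robot with the base edge holding. Continuing the arc with z in the right column.

```bash
python3 -m crank '[0.6,0.005,0,0.005,0,0.6,0.011,0,0.011,0,0.6,0.0213,0,0.019,0,0.6,0.03,0,0.0288,0,0.6,0.037,0,0.040,0,0.6,0.042,0,0.050,0,0.6,0.044,0,0.058,0,0.6,0.044,0,0.058,0]' 20; python3 - <<'E'
from h import *
f=grab_frame("side");g=grab_frame("wrist")
a=cv2.resize(f[125:225,195:305,::-1],(440,400));b=cv2.resize(g[100:384:,110:410,::-1],(360,400))
cv2.imwrite("pics/s3.png",np.hstack([a,b]))
E
```

```text
time: 5.35
tool_pos: [0.4568, 0.0087, 0.0501]
eef_rot: [3.141, -0.004, -3.138]
wrist_force: [-3.4, -0.2, 3.6]
gripper_width: 0.511
finger_force: 46.8
```

View pics/s3.png

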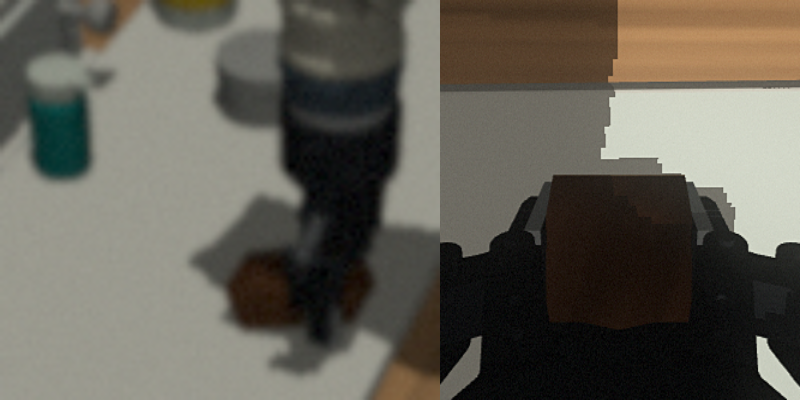

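Nearly flat, with its thin end towards the robot and still slightly raised. I'll go down the last few mm.

```bash
python3 -m crank '[0.6,0.0005,0,0.003,0,0.6,0.001,0,0.005,0,0.6,0.001,0,0.007,0,0.6,0.001,0,0.007,0]' 20
```

```text
time: 5.95
tool_pos: [0.4566, 0.0086, 0.0436]
eef_rot: [3.141, -0.003, -3.138]
wrist_force: [-6.8, 0.2, 10.3]
gripper_width: 0.506
finger_force: 47.3
```

```bash
python3 -m crank '[0.44,0,0,0,0,0.35,0,0,0,0,0.2,0,0,0,0,0.2,0,0,0,0,0.2,0,0,-0.03,0,0.2,0,0,-0.08,0,0.2,0.0,0,-0.13,0,0.2,0.0,0,-0.13,0]' 20; python3 - <<'E'
from h import *
f=grab_frame("side");c=camera_info("wrist");g=grab_frame("wrist")
a=cv2.resize(f[125:225,195:305,::-1],(330,300));b=cv2.resize(g[:,:,::-1],(400,300))
cv2.imwrite("pics/s4.png",np.hstack([a,b]));cv2.imwrite("pics/w4.png",g[:,:,::-1])
m=cv2.inRange(cv2.cvtColor(g,cv2.COLOR_RGB2HSV),(0,110,10),(15,255,110));m[:60]=0;m[:, :150]=0;m[:,400:]=0
k=max(cv2.findContours(m,0,1)[0],key=cv2.contourArea);r=cv2.minAreaRect(k);b=cv2.boxPoints(r)
print(r,np.round(onz(c,b,.052),4).tolist(),np.round(onz(c,r[0],.052),4),"lid check")
E
```

```text
time: 6.95
tool_pos: [0.4598, 0.008, 0.1772]
eef_rot: [-3.141, 0.006, -3.138]
wrist_force: [-0.4, 0.6, -1.1]
gripper_width: 0.8
finger_force: 0.0
((205.0, 97.0), (74.0, 110.0), 90.0) [[0.3637, -0.0693, 0.052], [0.3635, 0.0083, 0.052], [0.415, 0.0085, 0.052], [0.4153, -0.0738, 0.052]] [[ 0.3886 -0.0316  0.052 ]] lid check
```

View pics/s4.png

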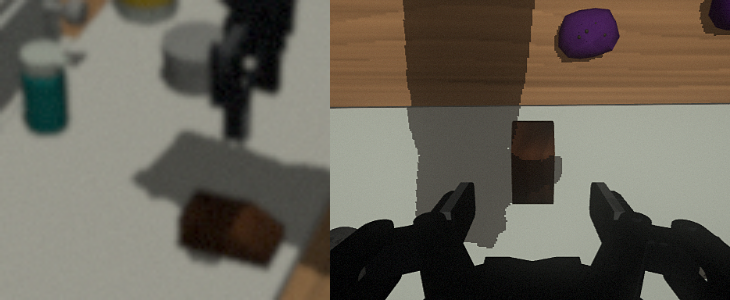

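It lies flat on its sawn face, thin end towards the robot. In the full wrist frame it spans cols 233–287, rows 155–260. Next I'll get its exact position, and the tin's.

```bash
python3 - <<'E'
from h import *
g=cv2.imread("pics/w4.png")[:,:,::-1].astype(int);c=camera_info("wrist")
m=((g[...,0]-g[...,2]>8)&(g.sum(2)<230)).astype(np.uint8);m[:142]=0;m[290:]=0;m[:,:200]=0;m[:,320:]=0
m=cv2.morphologyEx(m,cv2.MORPH_OPEN,np.ones((3,3)))
k=max(cv2.findContours(m,0,1)[0],key=cv2.contourArea);x,y,w,h=cv2.boundingRect(k);print(x,y,w,h,cv2.minAreaRect(k))
print("thick",np.round(onz(c,[[x,y+h],[x+w,y+h]],.052),4).tolist(),"thin",np.round(onz(c,[[x,y],[x+w,y]],.034),4).tolist())
mid=(y+h)*.65+y*.35
print("mid edges",np.round(onz(c,[[x,mid],[x+w,mid]],.052),4).tolist())
t=camera_info("top");f=grab_frame("top").astype(int)
m=((f[...,0]-f[...,2]>8)&(f.sum(2)<200)).astype(np.uint8);m[:160]=0;m[217:]=0;m[:,:230]=0;m[:,290:]=0
print("top",[ (cv2.boundingRect(k),cv2.contourArea(k)) for k in cv2.findContours(m,0,1)[0] if cv2.contourArea(k)>20])
E
```

```text
231 155 57 81 ((259.0, 195.0), (80.0, 56.0), 90.0)
thick [[0.4955, -0.0145, 0.052], [0.4954, 0.0317, 0.052]] thin [[0.4323, -0.0148, 0.034], [0.4321, 0.0316, 0.034]]
mid edges [[0.4714, -0.014, 0.052], [0.4713, 0.031, 0.052]]
top [((269, 206, 8, 11), 35.0)]
```

```bash
python3 -m crank '[0.2,-0.008,0.0005,0.04,0,0.2,-0.016,0.0005,0.08,0,0.2,-0.016,0.0005,0.11,0,0.2,-0.016,0.0005,0.127,0,0.2,-0.016,0.0005,0.127,0,0.65,-0.016,0.0005,0.127,0,0.65,-0.016,0.0005,0.127,0,0.65,-0.016,0.0005,0.127,0,0.65,-0.016,0.0005,0.127,0]' 40
```

```text
time: 8.22
tool_pos: [0.4743, 0.0088, 0.0473]
eef_rot: [-3.141, 0.001, -3.138]
wrist_force: [-0.5, 0.1, 5.7]
gripper_width: 0.507
finger_force: 41.6
```

```bash
python3 -m crank '[0.65,0,0,-0.02,0,0.65,0,0,-0.06,0,0.65,0,0,-0.1,0,0.65,-0.02,-0.04,-0.11,0,0.65,-0.042,-0.08,-0.11,0,0.65,-0.064,-0.12,-0.11,0,0.65,-0.086,-0.16,-0.11,0,0.65,-0.107,-0.2,-0.11,0,0.65,-0.125,-0.23,-0.11,0,0.65,-0.125,-0.23,-0.11,0]' 40; python3 - <<'E'
from h import *
c=camera_info("wrist");g=grab_frame("wrist");cv2.imwrite("pics/w5.png",g[:,:,::-1])
f=grab_frame("side");a=cv2.resize(f[75:195,195:315,::-1],(384,384))
cv2.imwrite("pics/s5.png",np.hstack([g[:,110:410,::-1],a]))
go(.602,-.226,.1)
E
```

```text
time: 9.48
tool_pos: [0.6004, -0.2228, 0.1558]
eef_rot: [3.141, -0.001, -3.141]
wrist_force: [-0.2, 0.0, -1.4]
gripper_width: 0.509
finger_force: 41.1
shift [-0.0027 -0.0055  0.0562] turn 0.0 yaw [ 3.141e+00 -1.000e-03 -3.139e+00]
```

View pics/s5.png

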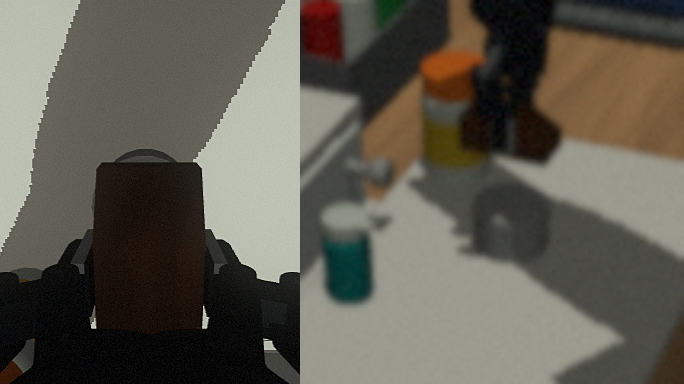

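The cedar hangs level. The tin's front arc is at row 150, centred near full-frame col 252, which agrees with the tin being about 4 mm further to -y. Checking numerically.

```bash
python3 - <<'E'
from h import *
c=camera_info("wrist")
a=np.linspace(2.4,3.88,7)
for z in(.018,.063):
    print(z,np.round(proj(c,np.c_[.6025+.037*np.cos(a),-.2265+.037*np.sin(a),a*0+z])).tolist())
g=cv2.imread("pics/w5.png",0);print(g[140:166:1,252].tolist());print([ (r,g[r,200:260:4].tolist()) for r in(152,156,160)])
print([g[r,195:212].tolist() for r in (185,200,215)])
t=camera_info("top");print(np.round(onz(t,[[336.8,153.7],[336.3,153.7],[336.8,153.2]],.063),4).tolist())
print(read_state()["tool_pos"])
E
```

```text
0.018 [[283.0, 158.0], [274.0, 151.0], [263.0, 147.0], [252.0, 146.0], [241.0, 147.0], [230.0, 151.0], [221.0, 158.0]]
0.063 [[288.0, 168.0], [277.0, 160.0], [264.0, 155.0], [251.0, 154.0], [237.0, 155.0], [224.0, 160.0], [214.0, 168.0]]
[95, 96, 95, 93, 99, 91, 91, 90, 101, 34, 40, 39, 46, 40, 45, 36, 75, 65, 72, 64, 67, 75, 45, 15, 20, 20]
[(152, [91, 92, 88, 94, 86, 96, 95, 96, 94, 72, 39, 48, 44, 46, 44]), (156, [91, 94, 97, 99, 91, 89, 90, 100, 40, 38, 46, 62, 69, 75, 79]), (160, [92, 92, 94, 95, 101, 95, 100, 42, 62, 72, 70, 69, 68, 67, 66])]
[[98, 87, 92, 93, 93, 93, 95, 96, 99, 101, 64, 28, 29, 28, 24, 29, 22], [90, 96, 93, 91, 93, 89, 98, 67, 64, 59, 27, 26, 26, 26, 29, 21, 31], [92, 92, 93, 90, 97, 93, 92, 98, 70, 22, 26, 22, 30, 24, 26, 15, 20]]
[[0.6025, -0.2268, 0.063], [0.6025, -0.2253, 0.063], [0.604, -0.2268, 0.063]]
[ 0.59935452 -0.2205598   0.156223  ]
```

```bash
python3 -m crank '[0.65,-0.0045,-0.004,0,0,0.65,-0.0045,-0.004,0.02,0,0.65,-0.0045,-0.004,0.04,0,0.65,-0.0045,-0.004,0.052,0,0.65,-0.0045,-0.004,0.058,0,0.65,-0.0045,-0.004,0.058,0,0.65,-0.0045,-0.004,0.058,0]' 40; python3 -c "
from h import *
s=read_state();print(s['tool_pos'],s['wrist_force'],s['moment'])"
```

```text
time: 10.45
tool_pos: [0.6046, -0.2249, 0.0995]
eef_rot: [-3.141, 0.001, -3.138]
wrist_force: [0.5, 0.9, 0.2]
gripper_width: 0.507
finger_force: 41.1
[ 0.60464557 -0.22490745  0.0994805 ] [0.5179123  0.85032135 0.17430838] [-0.06249356 -0.04718088  0.00214575]
```

```bash
python3 -m crank '[0.65,0,0,0.002,0,0.65,0,0,0.004,0,0.65,0,0,0.005,0,0.65,0,0,0.006,0,0.65,0,0,0.006,0]' 40;python3 -m crank '[0.65,0,0,0.001,0,0.65,0,0,0.002,0,0.65,0,0,0.002,0]' 40; python3 -c "
from h import *
s=read_state();print(s['tool_pos'],s['wrist_force'],s['moment'])"
```

```text
time: 11.08
tool_pos: [0.6043, -0.2248, 0.0927]
eef_rot: [3.141, -0.0, -3.138]
wrist_force: [0.1, -0.5, 0.3]
gripper_width: 0.509
finger_force: 41.1
time: 11.45
tool_pos: [0.6044, -0.2248, 0.0923]
eef_rot: [-3.141, 0.001, -3.138]
wrist_force: [-4.0, 2.6, 11.2]
gripper_width: 0.508
finger_force: 42.5
[ 0.60436501 -0.22482573  0.09231228] [-3.96314864  2.57648371 11.24380115] [ 0.43188721  0.87120706 -0.00272493]
```

Contact at 11 N. I'll ease off to a light load, feel for rocking with small ±x nudges, then read.

```bash
P='from h import *
s=read_state();print(np.round(s["tool_pos"],4),np.round(s["wrist_force"],1),np.round(s["moment"],2),np.round(s["eef_rot"],4))'
python3 -m crank '[0.65,0,0,-0.0007,0,0.65,0,0,-0.0007,0,0.65,0,0,-0.0007,0]' 40 >/dev/null; python3 -c "$P"
python3 -m crank '[0.65,0.001,0,0,0,0.65,0.001,0,0,0]' 40 >/dev/null; python3 -c "$P"
python3 -m crank '[0.65,-0.002,0,0,0,0.65,-0.002,0,0,0]' 40 >/dev/null; python3 -c "$P"
python3 -m crank '[0.65,0.001,0,0,0,0.65,0.001,0,0,0]' 40 >/dev/null; python3 -c "$P"
```

```text
[ 0.6044 -0.2248  0.0923] [-3.   1.4  9.2] [0.33 0.61 0.03] [-3.1412e+00  7.0000e-04 -3.1383e+00]
[ 0.6042 -0.2249  0.0924] [2.1 1.1 5.9] [ 0.29 -0.3  -0.01] [-3.1411e+00  2.3000e-03 -3.1382e+00]
[ 0.605  -0.2249  0.0923] [-4.9  0.4  9.7] [ 0.23  0.92 -0.02] [-3.1410e+00 -2.0000e-04 -3.1385e+00]
[ 0.605  -0.2249  0.0924] [0.7 0.7 6.9] [ 0.3  -0.04 -0.04] [-3.1411e+00  1.9000e-03 -3.1383e+00]
```

It stays put with even support: height constant and the forces symmetric. Releasing and rising.

```bash
python3 -m crank '[0.46,0,0,0,0,0.4,0,0,0,0,0.3,0,0,0,0,0.3,0,0,0,0,0.3,0,0,-0.03,0,0.3,0,0,-0.08,0,0.3,0,0,-0.13,0,0.3,0.02,0,-0.17,0,0.3,0.02,0,-0.17,0,0.3,0.02,0,-0.17,0]' 40; python3 - <<'E'
from h import *
c=camera_info("wrist");g=grab_frame("wrist");cv2.imwrite("pics/w6.png",g[:,:,::-1]);g=cv2.GaussianBlur(g,(5,5),0).astype(int)
m=((g[...,0]>1.45*g[...,2]+2)&(g.sum(2)<260)).astype(np.uint8)
P=proj(c,[[.562,-.247,.097],[.562,-.203,.097],[.646,-.247,.097],[.646,-.203,.097],[.6044,-.2248,.097]]);print(np.round(P).tolist())
for k in cv2.findContours(cv2.morphologyEx(m,2,np.ones((3,3))),0,1)[0]:
    if cv2.contourArea(k)>300:
        x,y,w,h=cv2.boundingRect(k);print((x,y,w,h),cv2.minAreaRect(k)[2],np.round(onz(c,[[x,y+h],[x+w,y+h]],.097)[:,:2],4).tolist(),"thin",np.round(onz(c,[[x,y],[x+w,y]],.079)[:,:2],4).tolist())
# lid visible: grey pixels either side of the cedar
for y in range(0,384,12):print(y,(g[y,180:340:5].sum(1)//3).tolist()) if P[0,1]-10<y<P[2,1]+25 else 0
t=camera_info("top");f=grab_frame("top").astype(int);f=f[135:180,310:365];m=((f[...,0]>1.45*f[...,2]+2)).astype(np.uint8)
print([(cv2.boundingRect(k)) for k in cv2.findContours(m,0,1)[0] if cv2.contourArea(k)>20])
E
```

```text
time: 13.82
tool_pos: [0.5842, -0.2248, 0.2609]
eef_rot: [3.141, -0.0, -3.139]
wrist_force: [-0.0, 0.2, -0.2]
gripper_width: 0.7
finger_force: 0.0
[[234.0, 155.0], [284.0, 155.0], [236.0, 243.0], [282.0, 243.0], [259.0, 201.0]]
(182, 268, 60, 72) 14.03624439239502 [[0.7564, -0.3049], [0.7562, -0.2421]] thin [[0.6828, -0.3048], [0.6826, -0.2423]]
(0, 196, 95, 133) 90.0 [[0.7434, -0.4925], [0.7432, -0.3942]] thin [[0.6054, -0.4782], [0.6051, -0.3853]]
(236, 156, 33, 66) 90.0 [[0.6251, -0.2464], [0.625, -0.2154]] thin [[0.5654, -0.2467], [0.5653, -0.2155]]
(0, 39, 80, 156) 90.0 [[0.5994, -0.4628], [0.5991, -0.3893]] thin [[0.4644, -0.4491], [0.4642, -0.38]]
(0, 0, 512, 27) 90.0 [[0.4589, -0.4339], [0.4575, -0.0215]] thin [[0.4343, -0.4429], [0.4329, -0.0127]]
156 [69, 68, 67, 67, 66, 65, 65, 66, 65, 65, 66, 49, 19, 17, 17, 17, 18, 20, 20, 20, 25, 135, 136, 136, 136, 136, 136, 137, 137, 137, 137, 139]
168 [67, 67, 67, 67, 65, 66, 66, 65, 64, 65, 47, 31, 17, 17, 16, 16, 18, 20, 20, 20, 23, 82, 136, 135, 136, 137, 137, 137, 136, 138, 136, 138]
180 [67, 67, 66, 67, 66, 65, 65, 64, 64, 45, 4
[... 442 characters left out ...]
18, 18, 20, 21, 22, 23, 23, 25, 137, 136, 137, 136, 136, 137, 138, 137, 136, 137, 137]
228 [66, 65, 64, 64, 65, 66, 64, 66, 66, 66, 64, 45, 20, 20, 21, 21, 24, 26, 27, 25, 27, 136, 135, 136, 136, 136, 137, 136, 137, 137, 138, 138]
240 [32, 13, 14, 48, 64, 64, 65, 66, 66, 117, 134, 97, 21, 24, 23, 25, 26, 27, 26, 27, 36, 136, 135, 137, 136, 137, 136, 136, 138, 26, 28, 38]
252 [14, 12, 13, 20, 66, 66, 65, 66, 130, 134, 135, 135, 135, 135, 135, 136, 136, 135, 135, 135, 136, 136, 135, 137, 136, 136, 136, 136, 136, 24, 24, 24]
264 [10, 12, 13, 15, 49, 66, 78, 136, 134, 136, 135, 136, 135, 136, 136, 137, 136, 136, 136, 136, 136, 136, 136, 136, 136, 136, 136, 136, 127, 24, 23, 22]
[(19, 1, 18, 31)]
```

The cedar sits as intended: cols 236–283, with the lid showing evenly on both sides. Now over to the pumice.

```bash
python3 -c "
from h import *
print(proj(camera_info('wrist'),[[.6004,-.2248,.063],[.6044,-.2248,.063],[.6084,-.2248,.063]]))"
python3 -m crank '[0.1,0,0.05,0,0,0.1,0.0,0.105,0.01,0,0.1,0.0,0.16,0.02,0,0.1,0.0,0.215,0.03,0,0.1,0.0,0.27,0.04,0,0.1,0.0,0.325,0.05,0,0.1,0.0,0.38,0.06,0,0.1,0.0,0.43,0.06,0,0.1,0.0,0.44,0.06,0,0.1,0,0.44,0.06,0]' 40; python3 - <<'E'
from h import *
c=camera_info("wrist");g=grab_frame("wrist");cv2.imwrite("pics/w7.png",g[:,:,::-1])
P=proj(c,[.598,.215,.03])[0];print(P)
b=cv2.GaussianBlur(g,(5,5),0);x,y=P.astype(int);x0,y0=x-75,y-65
sub=b[y0:y+50,x0:x+75];m=(sub.astype(int).max(2)<75).astype(np.uint8)
for k in cv2.findContours(m,0,1)[0]:
    if cv2.contourArea(k)>500:
        r=cv2.minAreaRect(k);e=cv2.fitEllipse(k);print(cv2.contourArea(k),cv2.boundingRect(k),r,e,onz(c,np.array(e[0])+[x0,y0],.034))
cv2.imwrite("pics/p7.png",np.hstack([cv2.resize(sub[:,:,::-1],None,fx=2.5,fy=2.5),cv2.resize(cv2.merge([m*255]*3),None,fx=2.5,fy=2.5)]))
for r in range(0,115,8):print((sub[r,::5].astype(int).sum(1)//3).tolist())
E
```

```text
[[258.71146809 188.32036969]
 [258.69860016 192.10504367]
 [258.68581279 195.8660259 ]]
time: 15.18
tool_pos: [0.5827, 0.2155, 0.2004]
eef_rot: [-3.141, -0.002, -3.137]
wrist_force: [0.2, -0.4, -0.1]
gripper_width: 0.898
finger_force: 0.0
[258.62794546 194.33320173]
6375.5 (0, 0, 110, 115) ((54.5, 57.0), (114.0, 109.0), 90.0) ((46.02402114868164, 62.980796813964844), (109.8720474243164, 124.5586166381836), 154.5069122314453) [[0.59477562 0.18760847 0.034     ]]
[62, 104, 126, 127, 127, 128, 127, 128, 129, 129, 128, 129, 128, 129, 128, 129, 129, 129, 129, 128, 129, 129, 128, 128, 128, 128, 129, 129, 129, 130]
[64, 78, 127, 127, 128, 127, 128, 129, 129, 129, 128, 128, 129, 130, 127, 128, 128, 129, 129, 129, 129, 129, 129, 129, 128, 130, 129, 129, 129, 129]
[63, 79, 126, 126, 128, 128, 128, 129, 128, 127, 128, 127, 129, 129, 128, 129, 129, 129, 129, 128, 128, 129, 129, 128, 128, 129, 128, 128, 128, 129]
[62, 74, 127, 127, 127, 128, 126, 128, 128, 128, 129, 127, 128, 128, 129, 128, 128, 129, 128, 127, 129, 129, 128, 128, 128, 129, 129, 129, 129, 129]
[62, 64, 127, 126, 128, 127, 127, 127
[... 748 characters left out ...]
 128, 128, 128, 127, 129, 128, 128]
[61, 60, 61, 60, 61, 61, 60, 60, 62, 62, 32, 29, 31, 34, 33, 33, 34, 32, 32, 32, 45, 63, 124, 127, 127, 127, 127, 128, 128, 128]
[61, 59, 59, 60, 59, 59, 61, 61, 62, 61, 62, 29, 30, 29, 30, 32, 30, 37, 51, 63, 64, 65, 123, 126, 128, 128, 128, 128, 127, 128]
[59, 59, 59, 60, 60, 60, 61, 61, 60, 62, 61, 61, 62, 48, 33, 58, 123, 87, 64, 63, 63, 79, 128, 128, 127, 128, 128, 128, 127, 128]
[59, 59, 58, 60, 60, 60, 60, 60, 61, 62, 62, 61, 61, 125, 126, 125, 126, 126, 127, 128, 127, 127, 127, 127, 127, 127, 128, 128, 128, 127]
[59, 59, 59, 59, 60, 60, 61, 61, 60, 61, 62, 61, 121, 125, 126, 126, 126, 127, 126, 126, 127, 126, 128, 128, 127, 129, 127, 128, 128, 127]
```

```bash
python3 - <<'E'
from h import *
# cedar / lid on w6
c=camera_info("wrist");s=read_state();off=np.array(c["origin"])-s["tool_pos"]
c6=dict(c);c6["origin"]=np.array([.5842,-.2248,.2609])+off
g=cv2.imread("pics/w6.png",0).astype(int)
print("cols thin",g[148:164,245].tolist(),g[148:164,275].tolist());print("thick",g[234:252,245].tolist(),g[234:252,275].tolist())
print("right lid edge",[(r,g[r,281:300].tolist()) for r in range(164,216,6)])
print("rows->x z.063",np.round(onz(c6,[[260,154],[260,156],[260,158],[293,188]],.063)[:,:2],4).tolist(),"thick z.097",np.round(onz(c6,[[260,240],[260,244],[260,248]],.097)[:,:2],4).tolist())
# pumice in first top frame
f=cv2.imread("pics/top0.png");t=camera_info("top")
u=cv2.resize(f[138:180,160:212],None,fx=8,fy=8,interpolation=cv2.INTER_CUBIC);m=(u.max(2)<103).astype(np.uint8)
k=max(cv2.findContours(m,0,1)[0],key=cv2.contourArea);e=cv2.fitEllipse(k);M=cv2.moments(k);print("top ell",e,cv2.minAreaRect(k))
ctr=(np.array([M["m10"],M["m01"]])/M["m00"]+.5)/8-.5+[160,138];print(onz(t,ctr,.036),onz(t,ctr,.018))
a=np.array(e[0]);
for ang in(np.deg2rad(e[2]+90),):
    q=onz(t,[ctr,ctr+10*np.array([np.cos(ang),np.sin(ang)])],.036);d=q[1]-q[0];print("yaw",np.arctan2(d[1],d[0]))
w=cv2.imread("pics/w7.png")[:,:,::-1].astype(int)
P=proj(c,[.598,.215,.03])[0].astype(int)
print("tint pum",w[P[1]-5:P[1]+2,P[0]-5:P[0]+5].reshape(-1,3).mean(0),"shadow",w[P[1]+10:P[1]+30,P[0]-75:P[0]-50].reshape(-1,3).mean(0))
E
```

```text
cols thin [66, 66, 66, 67, 64, 59, 24, 3, 20, 20, 20, 18, 12, 11, 17, 21] [67, 72, 69, 67, 68, 72, 52, 10, 17, 22, 24, 19, 20, 26, 22, 18]
thick [20, 23, 17, 21, 30, 22, 31, 28, 20, 23, 23, 18, 16, 152, 136, 138, 139, 139] [30, 30, 35, 26, 29, 29, 23, 32, 29, 32, 26, 27, 17, 156, 144, 139, 142, 136]
right lid edge [(164, [18, 30, 73, 141, 143, 140, 140, 136, 134, 138, 137, 139, 140, 137, 136, 139, 140, 131, 140]), (170, [11, 78, 108, 111, 110, 77, 69, 132, 142, 136, 139, 137, 133, 143, 141, 139, 140, 136, 141]), (176, [18, 45, 109, 104, 106, 111, 106, 107, 107, 66, 131, 142, 138, 138, 138, 134, 140, 138, 135]), (182, [30, 35, 98, 108, 102, 106, 103, 110, 103, 103, 97, 96, 137, 135, 139, 137, 141, 137, 139]), (188, [38, 38, 101, 107, 98, 97, 101, 98, 94, 103, 98, 102, 112, 138, 137, 136, 140, 142, 142]), (194, [39, 42, 105, 99, 100, 102, 102, 104, 99, 105, 102, 105, 130, 139, 140, 143, 137, 138, 141]), (200, [21, 29, 103, 105, 103, 101, 101, 106, 96, 96, 94, 129, 144, 136, 140, 140, 141, 137, 140]), (206, [21, 43, 100, 95, 103, 102, 99, 98, 111, 134, 143, 135, 140, 138, 141, 142, 137, 140, 142]), (212, [16, 44, 99, 99, 113, 143, 137, 141, 142, 137, 135, 137, 139, 140, 139, 135, 139, 137, 139])]
rows->x z.063 [[0.5655, -0.2241], [0.5675, -0.2241], [0.5695, -0.2241], [0.6003, -0.1901]] thick z.097 [[0.643, -0.2239], [0.6472, -0.2238], [0.6513, -0.2238]]
top ell ((209.2487030029297, 163.9910125732422), (139.01174926757812, 181.15640258789062), 65.72391510009766) ((209.6671142578125, 164.45623779296875), (136.6761932373047, 176.73583984375), 56.88865280151367)
[[0.59757866 0.21482389 0.036     ]] [[0.60109326 0.2180421  0.018     ]]
yaw 1.9974826243812283
tint pum [68.55714286 66.47142857 59.37142857] shadow [63.36  61.878 56.446]
```

The cedar sits about 4.5 mm too far in +x relative to the lid (mid ≈ .607, lid ≈ .603). There is plenty of time, so I'll regrip it and shift it.

```bash
python3 -m crank '[0.2,-0.004,-0.05,0,0,0.2,-0.008,-0.105,-0.01,0,0.2,-0.012,-0.16,-0.02,0,0.2,-0.016,-0.215,-0.03,0,0.2,-0.022,-0.27,-0.03,0,0.2,-0.022,-0.325,-0.03,0,0.2,-0.022,-0.38,-0.03,0,0.2,-0.022,-0.43,-0.01,0,0.2,-0.022,-0.44,0.02,0,0.2,-0.022,-0.44,0.02,0]' 40
python3 -c "
from h import *
go(.605,-.2248,.096,-3.139)"
```

```text
time: 16.48
tool_pos: [0.6043, -0.2268, 0.1792]
eef_rot: [3.14, -0.004, 3.141]
wrist_force: [-0.1, 0.1, 0.9]
gripper_width: 0.802
finger_force: 0.0
shift [-0.0011  0.0018  0.0832] turn -0.003 yaw [ 3.14  -0.004  3.141]
```

```bash
python3 -m crank '[0.2,-0.001,0.0015,0.04,0,0.2,-0.001,0.0015,0.07,0,0.2,-0.001,0.0015,0.083,0,0.2,-0.001,0.0015,0.083,0,0.65,-0.001,0.0015,0.083,0,0.65,-0.001,0.0015,0.083,0,0.65,-0.001,0.0015,0.083,0,0.65,-0.001,0.0015,0.083,0]' 40
python3 -m crank '[0.65,0,0,-0.006,0,0.65,0,0,-0.012,0,0.65,0.0045,0,-0.012,0,0.65,0.0045,0,-0.012,0,0.65,0.0045,0,-0.007,0,0.65,0.0045,0,-0.004,0,0.65,0.0045,0,-0.004,0]' 40
```

```text
time: 17.48
tool_pos: [0.6081, -0.2236, 0.1003]
eef_rot: [-3.14, 0.003, -3.138]
wrist_force: [-0.8, 0.4, 6.7]
gripper_width: 0.506
finger_force: 42.0
time: 18.35
tool_pos: [0.6027, -0.2232, 0.1019]
eef_rot: [3.141, -0.001, -3.138]
wrist_force: [0.4, -0.4, -0.0]
gripper_width: 0.508
finger_force: 41.1
```

```bash
P='from h import *
s=read_state();print(np.round(s["tool_pos"],4),np.round(s["wrist_force"],1),np.round(s["moment"],2))'
python3 -m crank '[0.65,0,0,0.0015,0,0.65,0,0,0.0025,0,0.65,0,0,0.003,0,0.65,0,0,0.003,0]' 40 >/dev/null; python3 -c "$P"
python3 -m crank '[0.65,0,0,0.001,0,0.65,0,0,0.0015,0,0.65,0,0,0.0015,0]' 40 >/dev/null; python3 -c "$P"
```

```text
[ 0.6029 -0.2233  0.1003] [-2.6  1.9  5.7] [ 0.2  0.4 -0. ]
[ 0.6029 -0.2233  0.1003] [-6.4  2.9 16.6] [ 0.59  1.16 -0.04]
```

It holds at constant height from 6 to 17 N, so it isn't rocking. Ease off, release, rise, and verify.

```bash
python3 -m crank '[0.65,0,0,-0.0012,0,0.65,0,0,-0.0012,0,0.46,0,0,-0.0012,0,0.4,0,0,-0.0012,0,0.3,0,0,-0.0012,0,0.3,0,0,-0.0012,0,0.3,0,0,-0.03,0,0.3,0.01,0,-0.08,0,0.3,0.02,0,-0.13,0,0.3,0.02,0,-0.16,0]' 40; python3 -m crank '[0.3,0,0,0,0,0.3,0,0,0,0]'; python3 - <<'E'
from h import *
c=camera_info("wrist");g=cv2.cvtColor(grab_frame("wrist"),cv2.COLOR_RGB2GRAY).astype(int);cv2.imwrite("pics/w8.png",g)
P=proj(c,[[.561,-.223,.063],[.645,-.223,.097],[.603,-.186,.063],[.603,-.260,.063]]).astype(int);print(P.tolist())
q=P
print("thin",q[0,1]-8,g[q[0,1]-8:q[0,1]+8,250].tolist(),"thick",q[1,1]-8,g[q[1,1]-8:q[1,1]+10,250].tolist())
for r in range(q[2,1]-24,q[2,1]+25,8):print(r,"R",q[2,0]-14,g[r,q[2,0]-14:q[2,0]+4].tolist(),"L",q[3,0]-5,g[r,q[3,0]-5:q[3,0]+18].tolist())
np.savez("c8",**{k:np.array(v) for k,v in c.items()})
E
```

```text
time: 20.48
tool_pos: [0.5827, -0.2235, 0.261]
eef_rot: [-3.14, 0.003, -3.139]
wrist_force: [0.1, 0.5, -0.4]
gripper_width: 0.701
finger_force: 0.0
time: 20.72
tool_pos: [0.5826, -0.2232, 0.257]
eef_rot: [3.141, -0.001, -3.138]
wrist_force: [0.8, -1.5, -0.7]
gripper_width: 0.698
finger_force: 0.0
[[259, 151], [259, 245], [295, 192], [222, 192]]
thin 143 [68, 70, 64, 66, 68, 68, 66, 66, 51, 13, 23, 16, 19, 14, 19, 18] thick 237 [31, 30, 18, 25, 22, 27, 20, 24, 106, 146, 145, 137, 136, 137, 140, 137, 139, 136]
168 R 281 [26, 14, 79, 136, 141, 139, 139, 139, 136, 136, 143, 137, 134, 136, 136, 138, 142, 140] L 217 [56, 64, 62, 62, 70, 68, 68, 68, 69, 68, 69, 67, 34, 26, 46, 48, 46, 39, 23, 15, 21, 11, 13]
176 R 281 [27, 15, 109, 108, 104, 109, 82, 138, 140, 141, 137, 139, 136, 140, 140, 135, 139, 140] L 217 [63, 62, 67, 67, 65, 62, 66, 64, 46, 44, 46, 47, 49, 46, 44, 49, 53, 44, 20, 16, 18, 18, 21]
184 R 281 [41, 29, 103, 107, 102, 103, 104, 100, 109, 102, 91, 131, 136, 135, 138, 138, 137, 136] L 217 [64, 63, 64, 70, 50, 51, 43, 44, 47, 49, 44, 43, 47, 44, 45, 42, 50, 34, 17, 20, 22, 15,
[... 204 characters left out ...]
281 [34, 28, 102, 107, 105, 102, 105, 105, 105, 106, 94, 140, 139, 138, 138, 136, 140, 137] L 217 [67, 67, 68, 67, 52, 46, 41, 48, 50, 43, 45, 44, 51, 46, 46, 47, 46, 33, 23, 17, 21, 19, 16]
208 R 281 [22, 29, 97, 98, 95, 104, 99, 102, 136, 135, 136, 137, 138, 136, 137, 137, 139, 142] L 217 [69, 65, 65, 59, 69, 66, 69, 47, 42, 38, 43, 41, 39, 42, 44, 48, 45, 39, 21, 19, 18, 21, 21]
216 R 281 [23, 29, 126, 145, 144, 141, 134, 137, 138, 139, 136, 137, 134, 138, 138, 139, 135, 138] L 217 [63, 70, 62, 64, 63, 65, 64, 65, 67, 67, 64, 69, 55, 44, 45, 37, 39, 51, 23, 13, 19, 13, 14][ WARN:0@1.187] global loadsave.cpp:1063 imwrite_ Unsupported depth image for selected encoder is fallbacked to CV_8U.
```

The cedar is now centred on the lid to within about 2 mm (thin edge row 151, thick row 245, as predicted). Now the pumice, viewed from its -y side to keep the arm's shadow off it.

```bash
python3 -m crank '[0.1,0,0.05,0,0,0.1,0,0.1,0.01,0,0.1,0,0.15,0.02,0,0.1,0,0.2,0.03,0,0.1,0,0.25,0.04,0,0.1,0,0.3,0.045,0,0.1,0,0.34,0.045,0,0.1,0,0.35,0.045,0,0.1,0,0.35,0.045,0]' 40; python3 - <<'E'
from h import *
c=camera_info("wrist");g=grab_frame("wrist");cv2.imwrite("pics/w9.png",g[:,:,::-1]);print(read_state()["tool_pos"])
P=proj(c,[.598,.215,.02])[0];print(P)
x0,y0=max(0,int(P[0])-70),int(P[1])-60
u=cv2.resize(g[y0:y0+120,x0:x0+140],None,fx=4,fy=4,interpolation=cv2.INTER_CUBIC)
m=(u.max(2)<100).astype(np.uint8)
cs=[k for k in cv2.findContours(m,0,1)[0] if cv2.contourArea(k)>3000]
v=u.copy();cv2.drawContours(v,cs,-1,(255,0,0),1);cv2.imwrite("pics/p9.png",v[:,:,::-1])
for k in cs:
    w=onz(c,(k[:,0]+.5)/4-.5+[x0,y0],.030)[:,:2]*1000
    r=cv2.minAreaRect(w.astype(np.float32));e=cv2.fitEllipse(w.astype(np.float32));print(cv2.contourArea(k),np.round(r[0],1),np.round(r[1],1),r[2],e)
E
```

```text
time: 21.9
tool_pos: [0.5814, 0.1268, 0.2121]
eef_rot: [-3.141, -0.001, -3.137]
wrist_force: [0.1, 0.1, 0.3]
gripper_width: 0.9
finger_force: 0.0
[0.58159756 0.12607928 0.21228642]
[346.67982528 190.13678445]
5664.5 [650.2 232. ] [15.7 38.1] 0.2533647418022156 ((651.2767944335938, 227.6391143798828), (16.366363525390625, 40.65529251098633), 172.44236755371094)
5864.5 [617.7 150.7] [33.2 14.9] 1.0322593450546265 ((616.9599609375, 149.50408935546875), (15.235933303833008, 36.10801315307617), 89.4710693359375)
45928.0 [599.3 215.7] [53.7 66.6] 36.128517150878906 ((599.4700927734375, 215.8639373779297), (54.13300704956055, 67.67882537841797), 17.926433563232422)
```

View pics/p9.png

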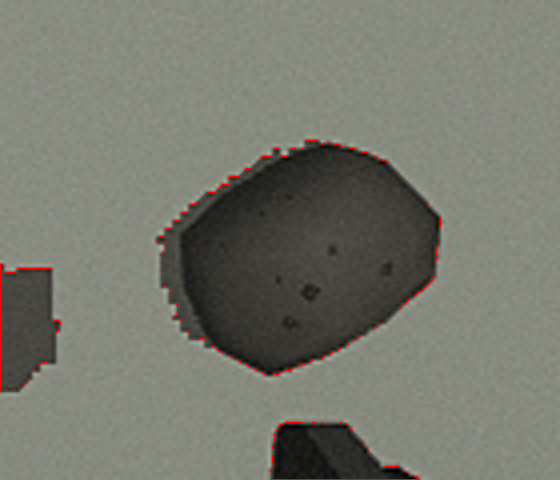

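The crop shows the pumice cleanly. Its straight sides run (270,375)→(435,275) and (185,232)→(322,143), so the long axis is at about 32° and yaw ≈ -1.01. The centre is near (313,255) in the crop.

```bash
python3 - <<'E'
from h import *
c=camera_info("wrist")
q=np.array([[313,255],[270,375],[435,275],[185,232],[322,143],[440,218]])/4+[276,130]
w=onz(c,q,.033)[:,:2];print(np.round(w,4).tolist())
for a,b in((1,2),(3,4)):
    d=w[b]-w[a];print(np.arctan2(d[1],d[0])-np.pi)
u=np.array([np.cos(-1.01),np.sin(-1.01)]);n=np.array([-u[1],u[0]])
print("widths n",(w-w[0])@n,"u",(w-w[0])@u)
go(w[0][0],w[0][1],.15,-1.01+np.pi)
E
```

```text
[[0.5986, 0.2182], [0.6295, 0.21], [0.6035, 0.2482], [0.593, 0.1869], [0.5711, 0.2181], [0.5893, 0.2479]]
-0.9742451144592219
-0.9607066903893133
widths n [ 0.          0.02182187  0.02016902 -0.02142022 -0.02329693  0.00794307] u [ 0.          0.02337963 -0.02282774  0.02350352 -0.01453801 -0.03015711]
shift [-0.0174  0.0921  0.0622] turn 1.013 yaw [-3.141e+00 -1.000e-03 -3.138e+00]
```

```bash
python3 -m crank '[0.1,-0.003,0.016,0.01,0.165,0.1,-0.006,0.032,0.02,0.33,0.1,-0.009,0.048,0.03,0.495,0.1,-0.012,0.064,0.04,0.66,0.1,-0.015,0.08,0.05,0.825,0.1,-0.0172,0.092,0.062,0.98,0.1,-0.0172,0.092,0.062,0.98,0.1,-0.0172,0.092,0.062,0.98]' 40; python3 -c "
from h import *
go(.5985,.218,.049,-.97+np.pi)"
```

```text
time: 22.95
tool_pos: [0.5989, 0.2175, 0.1513]
eef_rot: [-3.142, 0.0, 2.167]
wrist_force: [-0.2, 0.7, -0.2]
gripper_width: 0.895
finger_force: 0.0
shift [ 0.0007 -0.      0.1023] turn -0.005 yaw [-3.142  0.     2.167]
```

```bash
python3 -m crank '[0.1,0.0005,0,0.04,0,0.1,0.0005,0,0.075,0,0.1,0.0005,0,0.095,0,0.1,0.0005,0,0.102,0,0.1,0.0005,0,0.102,0,0.65,0.0005,0,0.102,0,0.65,0.0005,0,0.102,0,0.65,0.0005,0,0.102,0,0.65,0.0005,0,0.102,0,0.65,0.0005,0,0.102,0]' 40
```

```text
time: 24.2
tool_pos: [0.5988, 0.2192, 0.0502]
eef_rot: [3.14, 0.001, 2.165]
wrist_force: [-1.6, -0.7, 5.7]
gripper_width: 0.5
finger_force: 41.4
```

```bash
python3 -m crank '[0.65,0,0,-0.02,0,0.65,0,0,-0.05,0,0.65,0,0,-0.09,0,0.65,0,0,-0.12,-0.165,0.65,0,0,-0.13,-0.33,0.65,0,0,-0.13,-0.495,0.65,0,0,-0.13,-0.66,0.65,0,0,-0.13,-0.825,0.65,0,0,-0.13,-0.974,0.65,0,0,-0.13,-0.974]' 40; python3 -c "
from h import *
go(.615,-.2235,.18,np.pi)"
```

```text
time: 25.45
tool_pos: [0.5983, 0.2191, 0.1793]
eef_rot: [3.141, 0.0, 3.138]
wrist_force: [-0.7, -0.2, -0.6]
gripper_width: 0.501
finger_force: 41.0
shift [-0.0183 -0.4426 -0.0008] turn -0.004 yaw [3.141 0.    3.138]
```

```bash
python3 -m crank '[0.65,0,-0.04,0,0,0.65,-0.002,-0.09,0,0,0.65,-0.005,-0.145,0,0,0.65,-0.008,-0.2,0,0,0.65,-0.011,-0.255,0,0,0.65,-0.014,-0.31,0,0,0.65,-0.017,-0.365,0,0,0.65,-0.018,-0.41,0,0,0.65,-0.018,-0.4425,0,0,0.65,-0.018,-0.4425,0,-0.004]' 40; python3 -m crank '[0.65,0,0,0,0,0.65,0,0,0,0]'; python3 -c "
from h import *
go(.615,-.2235,.135,np.pi)"
```

```text
time: 26.7
tool_pos: [0.6148, -0.2258, 0.1787]
eef_rot: [-3.141, -0.0, 3.136]
wrist_force: [0.7, -0.2, -0.9]
gripper_width: 0.501
finger_force: 41.1
time: 26.95
tool_pos: [0.6152, -0.2223, 0.1792]
eef_rot: [3.141, 0.0, -3.14]
wrist_force: [-0.1, 0.2, -1.6]
gripper_width: 0.5
finger_force: 41.1
shift [ 0.0002 -0.0012  0.0442] turn 0.001 yaw [ 3.141  0.    -3.14 ]
```

```bash
P='from h import *
s=read_state();print(np.round(s["tool_pos"],4),np.round(s["wrist_force"],1),np.round(s["moment"],2))'
python3 -m crank '[0.65,0,-0.001,0.015,0,0.65,0,-0.001,0.03,0,0.65,0,-0.001,0.04,0,0.65,0,-0.001,0.046,0,0.65,0,-0.001,0.046,0,0.65,0,-0.001,0.046,0]' 40 >/dev/null; python3 -c "$P"
python3 -m crank '[0.65,0,0,0.001,0,0.65,0,0,0.002,0,0.65,0,0,0.002,0]' >/dev/null; python3 -c "$P"
python3 -m crank '[0.65,0,0,0.001,0,0.65,0,0,0.002,0,0.65,0,0,0.002,0]' >/dev/null; python3 -c "$P"
```

```text
[ 0.6153 -0.2246  0.1334] [ 0.3 -0.5 -1.1] [ 0.02 -0.02  0.01]
[ 0.6151 -0.2245  0.131 ] [ 0.8 -0.  -0.9] [ 0.04  0.01 -0.  ]
[ 0.6152 -0.2245  0.1292] [-0.5 -0.1  1.3] [0.14 0.14 0.05]
```

Touching at z ≈ .129, as expected. A little more to seat it.

```bash
P='from h import *
s=read_state();print(np.round(s["tool_pos"],4),np.round(s["wrist_force"],1),np.round(s["moment"],2))'
python3 -m crank '[0.65,0,0,0.0005,0,0.65,0,0,0.0008,0,0.65,0,0,0.0008,0]' >/dev/null; python3 -c "$P"
```

```text
[ 0.6152 -0.2245  0.1292] [-2.9  1.4  8.1] [0.3  0.56 0.02]
```

Firm contact. Ease off slightly, open gently, and withdraw upward.

```bash
python3 -m crank '[0.65,0,0,-0.0006,0,0.65,0,0,-0.0006,0,0.47,0,0,-0.0006,0,0.42,0,0,-0.0006,0,0.3,0,0,-0.0006,0,0.3,0,0,-0.0006,0,0.3,0,0,-0.02,0,0.3,0,0,-0.06,0,0.3,0,0,-0.1,0,0.3,0.03,0,-0.12,0]' 20; python3 -m crank '[0.3,0.03,0,0,0,0.3,0.03,0,0,0,0.3,0.03,0,0,0,0.3,0.03,0,0,0]' ; python3 - <<'E'
from h import *
c=camera_info("wrist");g=grab_frame("wrist");cv2.imwrite("pics/w10.png",g[:,:,::-1]);g=g.astype(int)
P=proj(c,[[.561,-.223,.063],[.645,-.223,.097],[.615,-.223,.115]]).astype(int);print(P.tolist())
# along the centre column and cross rows: brightness (cedar<~35 warm; pumice lit grey)
for r in range(P[0,1]-12,P[1,1]+40,8):print(r,(g[r,200:320:6].sum(1)//3).tolist(),end=" ");print((g[r,P[2,0]]).tolist())
f=grab_frame("top");t=camera_info("top")
for n,q in (("top pumice",[.615,-.223,.12]),("thin end",[.565,-.223,.07])):
    x,y=proj(t,q)[0].astype(int);print(n,x,y,f[y-1:y+2,x-1:x+2].reshape(-1,3).mean(0))
E
```

```text
time: 30.08
tool_pos: [0.5862, -0.2247, 0.2498]
eef_rot: [-3.14, 0.002, -3.14]
wrist_force: [-0.5, 0.7, -0.8]
gripper_width: 0.697
finger_force: 0.0
time: 30.58
tool_pos: [0.5558, -0.2245, 0.2477]
eef_rot: [3.141, -0.0, -3.14]
wrist_force: [-0.8, -0.0, -0.4]
gripper_width: 0.699
finger_force: 0.0
[[260, 180], [260, 275], [260, 254]]
168 [65, 61, 62, 68, 67, 58, 63, 64, 63, 60, 66, 61, 61, 63, 131, 135, 132, 135, 134, 137] [68, 67, 64]
176 [66, 61, 58, 60, 65, 61, 57, 65, 63, 65, 63, 68, 58, 132, 133, 133, 135, 133, 131, 132] [66, 66, 58]
184 [66, 64, 62, 64, 67, 68, 32, 24, 19, 18, 18, 23, 22, 18, 124, 134, 134, 135, 140, 133] [21, 16, 17]
192 [66, 63, 55, 61, 67, 56, 23, 22, 10, 15, 23, 20, 18, 13, 77, 131, 131, 133, 135, 134] [25, 23, 21]
200 [62, 62, 68, 65, 62, 49, 22, 14, 21, 16, 15, 15, 20, 23, 75, 136, 128, 136, 135, 133] [20, 16, 11]
208 [60, 62, 61, 62, 37, 42, 22, 18, 12, 21, 18, 24, 21, 19, 41, 105, 135, 133, 134, 132] [21, 18, 16]
216 [61, 65, 61, 65, 38, 42, 10, 17, 19, 17, 20, 23, 21, 22, 31, 94, 134, 132, 128, 133] [28, 18, 16]
224 [67, 65, 66, 61, 45, 41, 19, 15, 20, 
[... 674 characters left out ...]
4] [36, 36, 29]
280 [63, 134, 130, 134, 136, 133, 88, 50, 52, 58, 65, 56, 57, 43, 135, 132, 132, 128, 133, 133] [68, 66, 62]
288 [139, 134, 134, 130, 132, 131, 137, 138, 122, 46, 49, 45, 144, 135, 136, 136, 134, 132, 133, 134] [52, 51, 44]
296 [139, 132, 133, 130, 134, 128, 129, 131, 131, 137, 131, 133, 123, 129, 135, 139, 133, 128, 133, 130] [132, 135, 126]
304 [131, 132, 136, 133, 132, 133, 133, 135, 134, 132, 57, 61, 67, 63, 131, 136, 132, 134, 130, 128] [61, 58, 53]
312 [133, 134, 135, 134, 129, 135, 136, 131, 131, 133, 59, 65, 65, 64, 129, 137, 134, 134, 131, 131] [61, 61, 56]
top pumice 339 145 [49.44444444 45.55555556 40.66666667]
thin end 336 166 [10.66666667  4.22222222  1.66666667]
```

The wrist and top readings show the pumice on the cedar over the tin (rows 224–290, cols 236–284). The pile was still standing about a second after release, and the arm is clear.

```bash
python3 -c "
from station import *
print(sign_off())"
```

```text
the job is handed in; nothing more can be done
None
```

The job is handed in at about 31 s: the cedar was laid on its sawn face and released, then set on the tin about 2 mm off centre by the wrist camera (regripped once to shift it 5 mm, no rocking felt), and the pumice placed flat side down on its flat upper face; the pile was standing on its own with the arm clear at the last pictures, which I read as numbers because my picture views were used up.

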